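# Shim the rocking bell stand

## Robot

A 6-joint arm with a two-finger parallel gripper is mounted at the origin on the work surface. World frame = base frame: x ahead of the robot, y to its left, z up, the work surface at z = 0. Lengths are in m, angles in rad, forces in N, time in s.
With the tool pointing down it reaches from about 0.325 to 0.775 m from the base axis. Payload 5.5 kg.
Tool frame: the origin (TCP) lies midway between the tips of the shut fingers; the grasp point (between the pads) lies 19 mm behind it (manip.grip_point_offset is the z of the grasp point in the tool frame, in m); z points along the fingers, y is the line along which they close (so a half turn about z gives the same grasp; the last joint's range is limited). The gripper opens to 88 mm and grips with 3 to 60 N. Pads are 20 mm wide; open, the fingers measure 115 mm over their backs; the gripper's body (75 mm by 178 mm) begins 61 mm behind the grasp point.
Start: joints at [-0.057, 0.091, 1.231, -0, 1.82, -0.057], TCP at [0.6, -0, 0.223] pointing down, gripper open.
Joint ranges: [-2.87, 2.87], [-0.86, 2.18], [0.17, 2.46], [-1.51, 4.65], [0.06, 2.69], [-2.65, 2.65]. Speed limits (rad/s): [2.57, 2.57, 3.01, 3.14, 3.14, 3.14].

## Interface

Orientations are given as a 3x3 rotation matrix whose columns are the frame's x, y, z axes.
In Python, from bench import manip gives the robot as it stands.
- The arm moves only by the shell command python3 -m pendant 'ROWS' [FORCE]. ROWS is a JSON object of lists of equal length, an entry for each row: "delta_pos": the shift along the tool's x, y, z in m, a list of three; "twist": the turn, a rotation vector about the tool's x, y, z in degrees, a list of three; "claw": the opening in per cent of the stroke, from 0 (shut) to 100 (fully open). In form: {"delta_pos": [[tx, ty, tz], ...], "twist": [[wx, wy, wz], ...], "claw": [claw, ...]}. A call has 1 to 10 rows; each row is the pose to reach, as a shift and turn from the pose commanded when the call began, along the tool's axes at that moment; what a row does not reach only later rows make up. A row lasts 1/12 s, in which the tool goes at most 41.7 mm and 7.16 degrees, less where a joint would pass 70% of its speed; a pose out of reach is approached as far as the arm can. A call with a gripper value outside its range is refused whole. The fingers move at their own pace and stop on an object; FORCE is the grip in N (left out, the last holds). Time passes only in rows, so rows that repeat a pose let the fingers close. It gives the time, the measured TCP pose, the force, the opening and the grip force at its end, in the units of the state.
- manip.sense(): the state, without advancing time (a new reading comes with each control period).
- manip.get_image(name): name is "scene" or "side" or "wrist"; returns a dict with "image" (400x640x3 uint8, red, green, blue), "depth" (400x640 float32, m along the optical axis (not along the pixel's ray), 0 where there is no reading), "vertical_fov" (degrees; the focal length in pixels is half the picture's height over the tangent of half this angle, whatever the lens; pixels are square), "cx", "cy" (the principal point, pixels), "dist_coeffs" ([k1, k2, p1, p2, k3] as OpenCV has them; the pictures are not rectified), "extrinsics" (4x4, takes a point from camera to world coordinates); the wrist camera has in their place "hand_eye" (4x4, takes a point from camera to tool coordinates, whose origin is the TCP and whose axes are the flange's). Camera axes: x right, y up, looking along -z (the intrinsics and any distortion apply to the point x, -y, -z); pixel columns grow to the right and rows downward; lengths in m; the calibration is good to about 2 mm. A picture is of the moment at which its call begins: read the wrist's pose just before it.
- manip.hand_in(): hands the job in; it is judged then, once.
Trained networks look in the newest picture that a camera, given by its name, has taken for a name from the list of things; names that differ only in an ending like _2 or _b are one class to them, and where a whole thing is asked for, a point or a joint stands for the part that bears it (a point fixed in the world has none). Each returns a list of dicts, best first, with "p" (0 to 1); they miss things now and then, are a little off and sometimes report something else, mostly with a low value. They report only what shows in the picture. A call takes as long as a camera call. They do not tell look-alikes from the thing itself.
- manip.trace(camera, label): "region" (400x640 bool, what is visible of it) and "box" ([centre column, centre row, width, height] in pixels, round what is visible of it).
- manip.place_of(camera, label): "xy" ([column, row] in pixels: a listed point, or the origin of a listed thing).
The state is a dict: "time_s": time; "q": joint angles; "qvel": joint speeds; "effort": joint torques, N m; "tool_pos": TCP position; "tcp_rot": TCP orientation; "force": force on the tool from outside, world axes, zero at the start; "moment": the same for the moment, N m; "gripper_width": finger opening in m; "gripper_force": force on a finger pad.
Only numpy, scipy, OpenCV 4.12 (cv2) and the standard library are available. Lean on these libraries where they do the work, as an engineer would, in place of code of your own. Each camera call takes 0.05 s, during which the arm holds its last target. There are 200 camera calls.

## Task

The stand carrying the wooden horn bell rocks because the foot at the end of its long arm is too short. Without grasping or lifting anything, push the wooden wedge, thin edge first, along the bench under that foot until it is snug and the stand no longer rocks, without shoving the stand along or jacking it up off its other feet. Then press down lightly on top of the arm's end, right above the foot, to check that it stays firm, and leave everything in place, the bottle, sanding block and brush undisturbed.

Things in the scene. Friction and masses are not known exactly. Their poses are not given: they have to be found in the camera images.
- stand: Loose wooden cross stand, about 3 kg, horn bell lying across it. Origin at bench level under the cross's middle, z up, level at start. Beam along x from -220 mm (long arm's end) to +180 mm, 50 wide, top at z = 70. Feet, 28 mm across: x = 0, y = +-140 and x = 160 on the bench; the short one at x = -200 hangs 13 mm above it. Bell and saddles: x within -75..+120, up to 275 high.
- foot_bottom (a point): Lowest line of the short foot (a half-round runner of radius 14 mm, 60 mm long along y), at its middle: 13 mm above the bench. Its x axis points from this foot inwards along the arm: the direction to push the wedge.
- press_spot (a point): Top face of the arm right above the short foot, 70 mm above the bench, 20 mm in from the arm's end; free above. Before shimming, about 2 N here tips the stand.
- wedge: Loose wooden wedge, about 80 g, 130 mm long (x), 50 wide (y), flat on the bench outside the short foot, roughly in line with the arm. Origin: middle of its underside. Thin edge (3 mm thick) at x = +65 faces the foot, thick end (25 mm) at x = -65, even slope. It meets the foot when its thin edge is about 60 mm past the foot's middle. It stays where it is pushed.
- wedge_tail (a point): Centre of the wedge's upright flat thick end face (50 mm wide, 25 high), the face to push, 12.5 mm above the bench. Pushing takes under 1.5 N until the slope meets the foot, then rises steeply: 5 to 10 N is snug; some 13 to 23 N starts to lift the stand.
- glue: bystander: standing white glue bottle, 60 mm diameter, 170 mm high; origin under its centre
- sanding_block: bystander: cork sanding block 100 x 60 x 31 mm; origin under its centre
- brush: bystander: brush with wooden handle lying on the bench; under 40 mm high
There are look-alikes about, which are no part of the job. Leave any red look-alike of the wedge alone.

How it is judged:
By the outcome, as a careful person would: the job done as asked, in the order asked, and still so for the second after the job is handed in, with the robot touching nothing.
It also fails if it takes over 51 s, if anything falls off the work surface, if the arm or the gripper's body presses on something with over 40 N, if the wrist force passes 120 N, or if a joint passes its speed limit or range.

## Working session

There is one attempt and no reset: what is moved stays moved. The work goes in short steps, Python scripts to look and compute and a shell command to move; the robot and the scene stay as the last step left them, time stands still between calls to the robot, and variables do not carry over. Pictures are saved under pics/ and viewed, at most 10 in all, crops included, and the job is handed in when it is done.

```bash
mkdir -p pics
cat > h.py <<'E'
import numpy as np, cv2
from bench import manip
def cam(name):
    s=manip.sense(); d=manip.get_image(name)
    if name=="wrist":
        T=np.eye(4);T[:3,:3]=np.array(s["tcp_rot"]);T[:3,3]=s["tool_pos"];d["T"]=T@np.array(d["hand_eye"])
    else: d["T"]=np.array(d["extrinsics"])
    f=200/np.tan(np.radians(d["vertical_fov"])/2)
    d["K"]=np.array([[f,0,d["cx"]],[0,f,d["cy"]],[0,0,1.]]);d["dc"]=np.array(d["dist_coeffs"],float)
    return d
def ray(d,px):
    u=cv2.undistortPoints(np.array(px,float).reshape(-1,1,2),d["K"],d["dc"]).reshape(-1,2)
    v=np.c_[u[:,0],-u[:,1],-np.ones(len(u))]
    return d["T"][:3,3],v@d["T"][:3,:3].T
def onz(d,px,z):
    o,v=ray(d,px);return o+v*((z-o[2])/v[:,2])[:,None]
def bydepth(d,px):
    o,v=ray(d,px);p=np.round(px).astype(int).reshape(-1,2)
    return o+v*d["depth"][p[:,1],p[:,0]][:,None]
def tri(d1,p1,d2,p2):
    o1,v1=ray(d1,[p1]);o2,v2=ray(d2,[p2]);A=np.c_[v1[0],-v2[0]]
    t=np.linalg.lstsq(A,o2-o1,rcond=None)[0];a=o1+t[0]*v1[0];b=o2+t[1]*v2[0]
    return (a+b)/2,np.linalg.norm(a-b)
E
python3 - <<'E'
from h import *
np.set_printoptions(precision=3,suppress=True)
for c in ["scene","side","wrist"]:
    d=cam(c);cv2.imwrite(f"pics/{c}0.png",d["image"][:,:,::-1])
    for l in ["stand","foot_bottom","press_spot","wedge","wedge_tail","glue","sanding_block","brush"]:
        for r in manip.place_of(c,l)[:3]:
            print(c,l,round(r["p"],2),np.round(r["xy"],1),"depth:",bydepth(d,[r["xy"]])[0],"z0:",onz(d,[r["xy"]],0)[0])
E
```

```text
scene foot_bottom 0.71 [356.2 216.6] depth: [ 0.522 -0.022  0.033] z0: [ 0.469 -0.021  0.   ]
scene press_spot 0.95 [356.6 196. ] depth: [ 0.485 -0.025  0.071] z0: [ 0.358 -0.023  0.   ]
scene wedge 0.72 [314.4 207.1] depth: [ 0.46  -0.133  0.015] z0: [ 0.436 -0.136  0.   ]
scene wedge 0.62 [242.6 187.8] depth: [ 0.376 -0.348  0.011] z0: [ 0.357 -0.354  0.   ]
scene wedge 0.43 [286.8 199. ] depth: [ 0.406 -0.216  0.002] z0: [ 0.403 -0.216  0.   ]
scene wedge_tail 0.68 [289.8 200.2] depth: [ 0.407 -0.207 -0.001] z0: [ 0.408 -0.207  0.   ]
scene wedge_tail 0.6 [234.1 176.2] depth: [ 0.332 -0.384  0.023] z0: [ 0.288 -0.397  0.   ]
scene glue 0.96 [180.8 209.5] depth: [ 0.537 -0.472  0.025] z0: [ 0.498 -0.489  0.   ]
scene sanding_block 0.95 [342.3 299.4] depth: [ 0.828 -0.042  0.033] z0: [ 0.792 -0.042  0.   ]
scene brush 0.89 [210.2 251.6] depth: [ 0.694 -0.346  0.019] z0: [ 0.669 -0.355  0.   ]
side stand 0.55 [279.9 155.3] depth: [0.517 0.076 0.066] z0: [0.543 0.18  0.   ]
side foot_bottom 0.68 [279.4 195.6] depth: [ 0.486 -0.006 -0.002] z0: [ 0.485 -0.009  0.   ]
side foot_bottom 0.
[... 546 characters left out ...]
7 180.1] depth: [ 0.763 -0.089  0.028] z0: [ 0.783 -0.053  0.   ]
side brush 0.7 [401.7 265.6] depth: [ 0.649 -0.371  0.017] z0: [ 0.659 -0.356  0.   ]
wrist stand 0.85 [271.8  33.5] depth: [0.552 0.153 0.071] z0: [0.542 0.173 0.   ]
wrist foot_bottom 0.69 [454.6 209.5] depth: [ 0.773 -0.04   0.033] z0: [ 0.789 -0.05   0.   ]
wrist foot_bottom 0.58 [238.  192.3] depth: [ 0.507 -0.008  0.07 ] z0: [ 0.487 -0.025  0.   ]
wrist press_spot 0.79 [219.7 202.3] depth: [ 0.486 -0.019  0.072] z0: [ 0.46  -0.039  0.   ]
wrist wedge_tail 0.79 [214.5 305.7] depth: [0.573 0.023 0.321] z0: [ 0.437 -0.205  0.   ]
wrist sanding_block 0.94 [453.9 208.7] depth: [ 0.772 -0.039  0.033] z0: [ 0.788 -0.049  0.   ]
```

View pics/scene0.png

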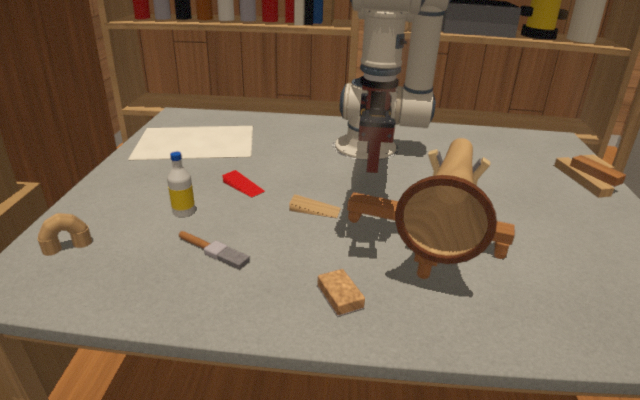

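View pics/side0.png

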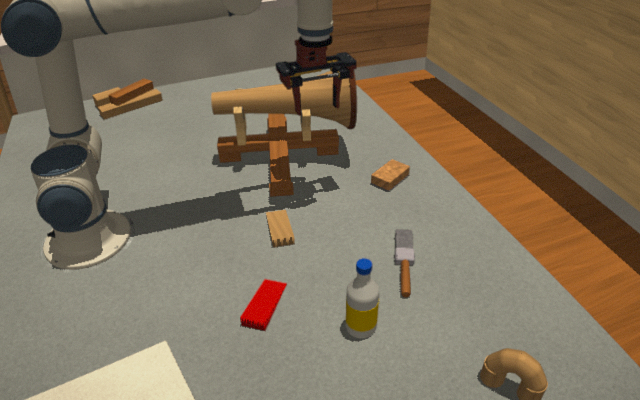

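View pics/wrist0.png

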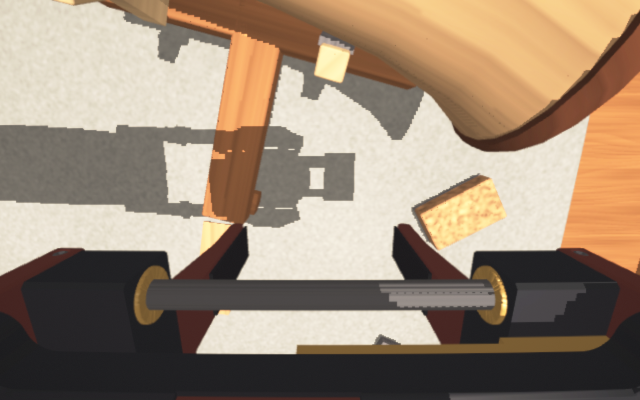

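The wooden wedge is at scene (315,207) / side (280,228), in line with the long arm whose end is at (355,205). The look-alike is the red wedge at scene (243,185) / side (265,304). The foot's runner is in the robot's shadow. I choose the wooden wedge and will now fit it and the beam.

Run:
```python
from h import *
np.set_printoptions(precision=4,suppress=True)
D={}
for c in ["scene","side","wrist"]:
    d=D[c]=cam(c)
    vv,uu=np.mgrid[0:400,0:640]; px=np.c_[uu.ravel(),vv.ravel()].astype(float)
    P=bydepth(d,px).reshape(400,640,3); ok=d["depth"]>0; d["P"]=P
    # beam top
    m=ok&(abs(P[...,2]-.07)<.004)&(P[...,0]>.4)&(P[...,0]<.62)&(P[...,1]>-.06)&(P[...,1]<.07)
    Q=P[m][:,:2].astype(np.float32)
    if len(Q)>20: print(c,"beam n",len(Q),"z",P[m][:,2].mean(),"rect",cv2.minAreaRect(Q),"\n",cv2.boxPoints(cv2.minAreaRect(Q)))
    for r in manip.trace(c,"wedge")[:3]:
        m=r["region"]&ok; Q=P[m]
        rgb=d["image"][m].mean(0)
        Q2=Q[Q[:,2]>.004]
        print(c,"wedge",round(r["p"],2),r["box"],rgb,"n",len(Q),"z",np.percentile(Q[:,2],[2,50,98]))
        if len(Q2)>10:
            R=cv2.minAreaRect(Q2[:,:2].astype(np.float32));print(R,"\n",cv2.boxPoints(R))
    if c!="wrist":
        b=(280,185,90,50) if c=="scene" else (240,165,90,95)
        x,y,w,h=b; cv2.imwrite(f"pics/{c}crop.png",cv2.resize(d["image"][y:y+h,x:x+w,::-1],None,fx=6,fy=6,interpolation=cv2.INTER_CUBIC))
        p={l:[r["xy"] for r in manip.place_of(c,l)] for l in ["press_spot","wedge_tail","foot_bottom"]}; d["p"]=p
for l in ["press_spot","foot_bottom"]:
    if D["scene"]["p"][l] and D["side"]["p"][l]: print(l,tri(D["scene"],D["scene"]["p"][l][0],D["side"],D["side"]["p"][l][0]))
print(D["scene"]["p"],D["side"]["p"])
```

```text
scene beam n 515 z 0.0704241487457188 rect ((0.5037590861320496, 0.015804722905158997), (0.12026070058345795, 0.05455412715673447), 75.56037139892578) 
 [[ 0.4623 -0.0356]
 [ 0.5152 -0.0492]
 [ 0.5452  0.0672]
 [ 0.4923  0.0808]]
scene wedge 0.67 [315.6, 203.9, 47.8, 22.2] [183.1596 144.8253  97.7221] n 727 z [0.0005 0.0124 0.0257]
((0.4529522657394409, -0.1342533528804779), (0.12969490885734558, 0.05773839354515076), 81.82502746582031) 
 [[ 0.4152 -0.1943]
 [ 0.4723 -0.2025]
 [ 0.4907 -0.0742]
 [ 0.4336 -0.066 ]]
scene wedge 0.56 [241.8, 183.3, 42.3, 23.5] [196.2004  39.2739  34.5074] n 544 z [0.0037 0.0139 0.0267]
((0.35295355319976807, -0.3528117537498474), (0.13236446678638458, 0.05439542233943939), 53.26103210449219) 
 [[ 0.2916 -0.3896]
 [ 0.3352 -0.4221]
 [ 0.4143 -0.316 ]
 [ 0.3707 -0.2835]]
side beam n 469 z 0.06846057328760874 rect ((0.49709174036979675, 0.015305720269680023), (0.12210921943187714, 0.049559399485588074), 75.94127655029297) 
 [[ 0.4582 -0.0379]
 [ 0.5063 -0.0499]
 [ 0.536   0.0685]
 [ 0.4879  0.0806]]
side wedge 0.89 [280.9, 230.8, 29.8, 40.3] [168.7691 127.
[... 744 characters left out ...]
 0.4925  0.0824]]
wrist wedge 0.95 [219.1, 267.9, 30.9, 94.9] [250.8593 228.9571 164.4563] n 583 z [0.0013 0.0065 0.0257]
((0.4707881510257721, -0.08278003334999084), (0.2293083518743515, 0.07607316970825195), 68.89691925048828) 
 [[ 0.394  -0.176 ]
 [ 0.465  -0.2034]
 [ 0.5476  0.0105]
 [ 0.4766  0.0379]]
press_spot (array([ 0.494 , -0.0186,  0.0715]), np.float64(0.003072274426410009))
foot_bottom (array([ 0.4886, -0.0214,  0.0117]), np.float64(0.005034945044231755))
{'press_spot': [[358.6, 198.4]], 'wedge_tail': [[288.8, 200.1], [232.3, 177.3]], 'foot_bottom': [[355.6, 217.6]]} {'press_spot': [[281.6, 173.3]], 'wedge_tail': [[278.8, 239.5], [250.7, 326.4]], 'foot_bottom': [[281.1, 193.5]]}
```

View pics/scenecrop.png

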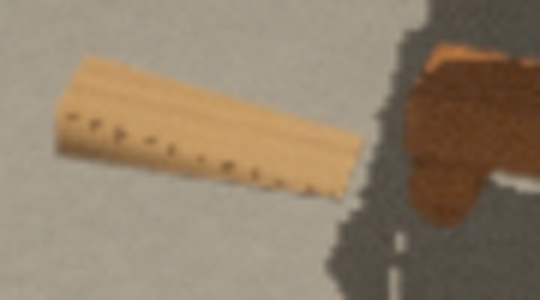

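View pics/sidecrop.png

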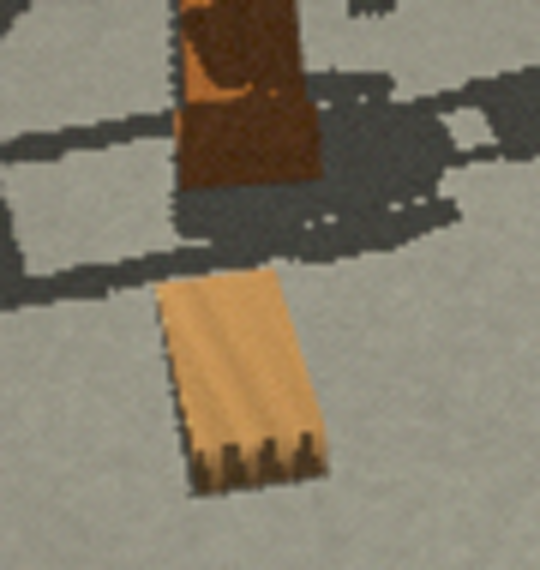

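The crops confirm it: wooden wedge, thick grooved end outward, thin edge towards the foot, about 6° off the arm's line. Foot is near (0.4916,-0.022), push heading 75.6°, tail near (0.4406,-0.2003) with wedge heading 81.7°.

```bash
cat >> h.py <<'E'
def plan(x,y,z,head):
    "tool-frame shift and turn to pose: tool down, close axis perpendicular to heading"
    from scipy.spatial.transform import Rotation as Ro
    s=manip.sense();R=np.array(s["tcp_rot"]);h=np.radians(head)
    out=[]
    for sg in (1,-1):
        xa=sg*np.array([np.cos(h),np.sin(h),0]);za=np.array([0,0,-1.]);T=np.c_[xa,np.cross(za,xa),za]
        out.append(Ro.from_matrix(R.T@T).as_rotvec(degrees=True))
    print("t",s["time_s"],"pos",np.round(s["tool_pos"],4),"q",np.round(s["q"],3),"F",np.round(s["force"],2),"R",np.round(R,3).tolist())
    print("shift mm",np.round(R.T@(np.array([x,y,z])-s["tool_pos"])*1000,1),"twists",np.round(out,2).tolist())
E
python3 -c "
from h import *
plan(.436,-.230,.012,81.7)"
```

```text
t 1.95 pos [ 0.6    -0.      0.2226] q [-0.057  0.091  1.231  0.     1.82  -0.057] F [ 0.14 -0.19 -0.54] R [[0.0, 1.0, -0.0], [1.0, -0.0, 0.0], [0.0, -0.0, -1.0]]
shift mm [-230.  -164.   210.6] twists [[-0.0, -0.0, 8.3], [0.0, -0.0, -171.7]]
```

```bash
python3 -m pendant '{"delta_pos":[[-0.03,-0.02,0],[-0.06,-0.043,0],[-0.09,-0.064,0],[-0.12,-0.086,0],[-0.15,-0.107,0],[-0.18,-0.128,0.02],[-0.21,-0.15,0.05],[-0.23,-0.164,0.08],[-0.23,-0.164,0.11],[-0.23,-0.164,0.13]],"twist":[[0,0,3],[0,0,6],[0,0,8.3],[0,0,8.3],[0,0,8.3],[0,0,8.3],[0,0,8.3],[0,0,8.3],[0,0,8.3],[0,0,8.3]],"claw":[14,14,14,14,14,14,14,14,14,14]}' 20
python3 - <<'E'
from h import *
d=cam("wrist");cv2.imwrite("pics/w1.png",d["image"][:,:,::-1])
np.set_printoptions(precision=4,suppress=True)
P=bydepth(d,np.c_[np.mgrid[0:400,0:640][1].ravel(),np.mgrid[0:400,0:640][0].ravel()].astype(float)).reshape(400,640,3)
for r in manip.trace("wrist","wedge")[:2]:
    m=r["region"]&(d["depth"]>0);Q=P[m];Q=Q[(Q[:,2]>.003)&(Q[:,2]<.03)];R=cv2.minAreaRect(Q[:,:2].astype(np.float32));print(r["p"],r["box"],d["image"][m].mean(0),R,cv2.boxPoints(R))
m=(abs(P[...,2]-.07)<.004)&(P[...,1]>-.07)&(P[...,1]<.07)&(P[...,0]>.4)&(P[...,0]<.6)&(d["depth"]>0)
if m.sum()>50:
    R=cv2.minAreaRect(P[m][:,:2].astype(np.float32));print("beam",R,cv2.boxPoints(R))
plan(.436,-.230,.012,81.7)
E
```

```text
time_s: 2.78
tool_pos: [0.4338, -0.2309, 0.0893]
tcp_rot: [[0.148, 0.989, -0.003], [0.989, -0.148, 0.001], [0.001, -0.003, -1.0]]
force: [-0.9, 0.4, -1.0]
gripper_width: 0.0247
gripper_force: 0.0
0.64 [325.6, 84.5, 65.7, 168.0] [248.6418 223.4596 155.6472] ((0.4503788352012634, -0.13586072623729706), (0.12516602873802185, 0.0495297834277153), 81.8756332397461) [[ 0.417  -0.1943]
 [ 0.4661 -0.2013]
 [ 0.4837 -0.0774]
 [ 0.4347 -0.0704]]
t 2.8833 pos [ 0.4335 -0.2292  0.0883] q [-0.556 -0.185  1.736  0.     1.598 -0.41 ] F [-0.79  0.42  0.12] R [[0.146, 0.989, -0.006], [0.989, -0.146, 0.004], [0.003, -0.007, -1.0]]
shift mm [-0.7  3.1 76.3] twists [[-0.4, -0.18, -0.07], [-0.28, 0.63, 179.93]]
```

View pics/w1.png

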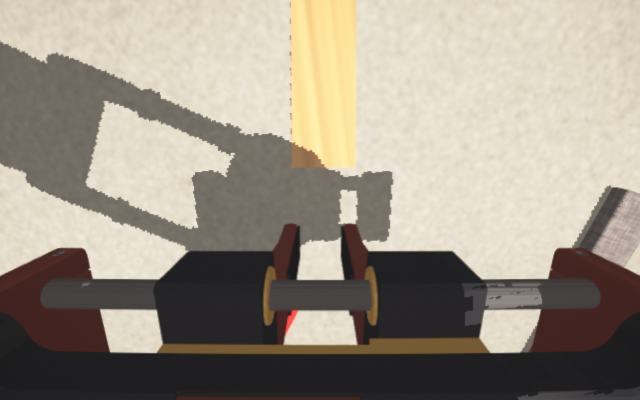

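Fingers stand behind the wedge's thick end (tail edge at row 168, columns 292–356), centred; red wedge is clear behind them. Descend.

```bash
python3 -m pendant '{"delta_pos":[[0,0,0.03],[0,0,0.06],[0,0,0.08],[0,0,0.08],[0,0,0.08],[0,0,0.08]],"twist":[[0,0,0],[0,0,0],[0,0,0],[0,0,0],[0,0,0],[0,0,0]],"claw":[14,14,14,14,14,14]}'
python3 -c "
from h import *
plan(.4413-.011*.141,-.2002-.011*.99,.012,81.8)
plan(.4916-.27*.249+.07*.249-.011*.249-.05*.249,-.022-.25*.9686-.011*.9686,.012,75.6)"
```

```text
time_s: 3.38
tool_pos: [0.4375, -0.2306, 0.0154]
tcp_rot: [[0.144, 0.99, 0.003], [0.99, -0.144, -0.002], [-0.001, 0.003, -1.0]]
force: [0.5, -0.4, 0.3]
gripper_width: 0.0124
gripper_force: 0.0
t 3.3833 pos [ 0.4375 -0.2306  0.0154] q [-0.554 -0.138  1.826  0.     1.45  -0.41 ] F [ 0.51 -0.39  0.34] R [[0.144, 0.99, 0.003], [0.99, -0.144, -0.002], [-0.001, 0.003, -1.0]]
shift mm [19.6 -0.6  3.4] twists [[0.19, 0.08, -0.07], [0.13, -0.29, 179.93]]
t 3.3833 pos [ 0.4375 -0.2306  0.0154] q [-0.554 -0.138  1.826  0.     1.45  -0.41 ] F [ 0.51 -0.39  0.34] R [[0.144, 0.99, 0.003], [0.99, -0.144, -0.002], [-0.001, 0.003, -1.0]]
shift mm [-45.3  -4.4   3.4] twists [[0.19, 0.07, 6.13], [-0.11, 0.29, -173.87]]
```

```bash
python3 -m pendant '{"delta_pos":[[0.008,0,0.001],[0.016,0,0.001],[0.022,0,0.001],[0.028,0,0.001],[0.034,0.001,0.001],[0.04,0.001,0.001],[0.046,0.002,0.001],[0.052,0.003,0.001],[0.058,0.004,0.001],[0.064,0.005,0.001]],"twist":[[0,0,0],[0,0,0],[0,0,0],[0,0,0],[0,0,1],[0,0,2],[0,0,3],[0,0,4],[0,0,5],[0,0,6.2]],"claw":[14,14,14,14,14,14,14,14,14,14]}'
cat > look.py <<'E'
from h import *
np.set_printoptions(precision=4,suppress=True)
u=np.array([np.cos(np.radians(75.6)),np.sin(np.radians(75.6))]);n=np.array([-u[1],u[0]])
for c in ["scene","side"]:
    d=cam(c)
    P=bydepth(d,np.c_[np.mgrid[0:400,0:640][1].ravel(),np.mgrid[0:400,0:640][0].ravel()].astype(float)).reshape(400,640,3)
    im=d["image"].astype(int)
    for r in manip.trace(c,"wedge")[:3]:
        m=r["region"]&(d["depth"]>0);Q=P[m];g=im[m].mean(0)
        if g[1]<80: continue
        Q=Q[(Q[:,2]>.003)&(Q[:,2]<.03)]
        R=cv2.boxPoints(cv2.minAreaRect(Q[:,:2].astype(np.float32)))-[.4916,-.022]
        R=np.c_[R@u,R@n]*1000;print(c,round(r["p"],2),"rect in (along,lat) mm from foot",np.round(R,1).tolist())
    m=(abs(P[...,2]-.07)<.005)&(P[...,1]>-.06)&(P[...,1]<.07)&(P[...,0]>.4)&(P[...,0]<.6)&(d["depth"]>0)
    R=cv2.minAreaRect(P[m][:,:2].astype(np.float32));print(c,"beam",np.array(R[0]),R[1],R[2])
s=manip.sense();p=(np.array(s["tool_pos"])[:2]-[.4916,-.022])*1000
print("t",s["time_s"],"tcp along,lat",p@u,p@n,"z",s["tool_pos"][2],"F",s["force"],"head",np.degrees(np.arctan2(s["tcp_rot"][1][0],s["tcp_rot"][0][0])))
E
python3 look.py
```

```text
time_s: 4.22
tool_pos: [0.4504, -0.1667, 0.012]
tcp_rot: [[0.251, 0.968, 0.0], [0.968, -0.251, -0.0], [-0.0, 0.0, -1.0]]
force: [-0.3, -0.5, 1.0]
gripper_width: 0.0122
gripper_force: 0.3
scene 0.79 rect in (along,lat) mm from foot [[-141.8, 29.0], [-137.4, -26.9], [-19.5, -17.7], [-23.8, 38.2]]
scene beam [0.5037 0.0163] (0.12120942771434784, 0.05275037884712219) 74.25117492675781
side 0.61 rect in (along,lat) mm from foot [[-147.0, 31.4], [-144.5, -18.3], [-22.8, -12.3], [-25.3, 37.5]]
side beam [ 0.5039 -0.0452] (0.01072109304368496, 0.0042627230286598206) 30.8990478515625
t 4.4167 tcp along,lat -150.79521532830432 3.930476570734576 z 0.011808704277291044 F [-0.7177 -0.0137  0.1188] head 75.58508888017569
```

```bash
python3 -m pendant '{"delta_pos":[[0.005,0,0],[0.01,0.001,0],[0.015,0.001,0],[0.02,0.002,0],[0.025,0.002,0],[0.03,0.003,0],[0.034,0.003,0],[0.038,0.004,0],[0.042,0.004,0],[0.042,0.004,0]],"twist":[[0,0,0],[0,0,0],[0,0,0],[0,0,0],[0,0,0],[0,0,0],[0,0,0],[0,0,0],[0,0,0],[0,0,0]],"claw":[14,14,14,14,14,14,14,14,14,14]}'
python3 look.py; python3 -c "
from h import *
d=cam('side');cv2.imwrite('pics/s2.png',cv2.resize(d['image'][150:250,230:350,::-1],None,fx=5,fy=5,interpolation=cv2.INTER_CUBIC))"
```

```text
time_s: 5.25
tool_pos: [0.4648, -0.127, 0.0116]
tcp_rot: [[0.25, 0.968, 0.0], [0.968, -0.25, 0.0], [0.0, -0.0, -1.0]]
force: [-0.6, -0.3, 0.6]
gripper_width: 0.0123
gripper_force: 0.0
scene 0.92 rect in (along,lat) mm from foot [[-99.0, 27.4], [-98.7, -32.3], [30.9, -31.8], [30.7, 27.9]]
scene beam [0.503  0.0162] (0.11999306827783585, 0.05353605002164841) 75.99022674560547
side 0.76 rect in (along,lat) mm from foot [[-108.4, 27.6], [-108.0, -22.3], [-14.9, -21.6], [-15.2, 28.2]]
side beam [ 0.5139 -0.0092] (0.013540937565267086, 0.002648711670190096) 71.84630584716797
t 5.45 tcp along,lat -109.18861003470514 -0.09666752053669486 z 0.01160878152616428 F [ 0.4148 -0.2509 -0.4676] head 75.49807084008006
```

View pics/s2.png

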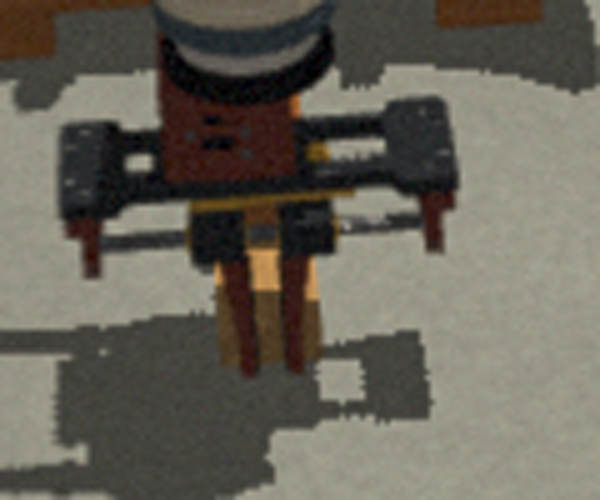

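The wedge is square to the arm and centred, with its thin edge about 30 mm past the foot; about 29 mm to go.

```bash
Z='[0,0,0]'; python3 -m pendant '{"delta_pos":[[0.004,0,0],[0.008,0,0],[0.012,0,0],[0.015,0,0],[0.018,0,0],[0.020,0,0],[0.022,0,0],[0.022,0,0],[0.022,0,0]],"twist":[[0,0,0],[0,0,0],[0,0,0],[0,0,0],[0,0,0],[0,0,0],[0,0,0],[0,0,0],[0,0,0]],"claw":[14,14,14,14,14,14,14,14,14]}'
python3 -m pendant '{"delta_pos":[[0.001,0,0],[0.002,0,0],[0.002,0,0],[0.002,0,0]],"twist":[[0,0,0],[0,0,0],[0,0,0],[0,0,0]],"claw":[14,14,14,14]}'; python3 look.py
```

```text
time_s: 6.25
tool_pos: [0.4702, -0.1063, 0.0117]
tcp_rot: [[0.25, 0.968, 0.0], [0.968, -0.25, 0.0], [0.0, 0.0, -1.0]]
force: [-0.3, 0.2, 0.5]
gripper_width: 0.0119
gripper_force: 0.0
time_s: 6.58
tool_pos: [0.4706, -0.1045, 0.0117]
tcp_rot: [[0.25, 0.968, 0.0], [0.968, -0.25, 0.0], [0.0, -0.0, -1.0]]
force: [0.5, -0.1, 0.8]
gripper_width: 0.0124
gripper_force: 0.0
scene 0.92 rect in (along,lat) mm from foot [[-77.7, 26.4], [-77.8, -31.1], [54.2, -31.2], [54.2, 26.2]]
scene beam [0.5022 0.0164] (0.12100642174482346, 0.05689698085188866) 75.62995147705078
side beam [0.5227 0.0194] (0.017227333039045334, 0.0026460501831024885) 72.31580352783203
t 6.7833 tcp along,lat -85.14790668203533 -0.17643679006942914 z 0.011623512210164607 F [ 0.1796 -0.5814  0.4338] head 75.4965406152642
```

```bash
for i in 1; do python3 -m pendant '{"delta_pos":[[0.001,0,0],[0.001,0,0],[0.001,0,0]],"twist":[[0,0,0],[0,0,0],[0,0,0]],"claw":[14,14,14]}'|egrep 'tool_pos|force'
python3 -m pendant '{"delta_pos":[[0.001,0,0],[0.001,0,0],[0.001,0,0]],"twist":[[0,0,0],[0,0,0],[0,0,0]],"claw":[14,14,14]}'|egrep 'tool_pos|force'
python3 -m pendant '{"delta_pos":[[0.001,0,0],[0.001,0,0],[0.001,0,0]],"twist":[[0,0,0],[0,0,0],[0,0,0]],"claw":[14,14,14]}'|egrep 'tool_pos|force'; done
```

```text
tool_pos: [0.4709, -0.1035, 0.0116]
force: [-0.2, -0.7, 0.1]
gripper_force: 0.0
tool_pos: [0.4711, -0.1026, 0.0116]
force: [-0.2, -0.6, 0.3]
gripper_force: 0.5
tool_pos: [0.4712, -0.1022, 0.0117]
force: [-1.4, -4.8, -0.4]
gripper_force: 2.6
```

```bash
python3 -m pendant '{"delta_pos":[[0.0003,0,0],[0.0003,0,0],[0.0003,0,0]],"twist":[[0,0,0],[0,0,0],[0,0,0]],"claw":[14,14,14]}'|egrep 'tool_pos|force'
python3 -c "
from h import *
for i in range(3):
    manip.get_image('side');s=manip.sense();print(np.round(s['force'],2),np.round(s['tool_pos'],4))"
```

```text
tool_pos: [0.4712, -0.1022, 0.0117]
force: [-1.3, -5.9, 0.5]
gripper_force: 3.0
[-1.9  -5.13 -0.18] [ 0.4712 -0.1022  0.0116]
[-1.17 -5.75  0.38] [ 0.4712 -0.1021  0.0116]
[-1.98 -4.6   1.17] [ 0.4712 -0.1022  0.0116]
```

```bash
python3 -m pendant '{"delta_pos":[[0.0004,0,0],[0.0007,0,0],[0.0007,0,0],[0.0007,0,0]],"twist":[[0,0,0],[0,0,0],[0,0,0],[0,0,0]],"claw":[14,14,14,14]}'|egrep 'tool_pos|force'
python3 -c "
from h import *
for i in range(4):
    manip.get_image('side');s=manip.sense();print(np.round(s['force'],2),np.round(s['tool_pos'],4))"
```

```text
tool_pos: [0.4713, -0.102, 0.0117]
force: [-2.1, -7.9, -1.0]
gripper_force: 3.8
[-2.52 -7.51  0.21] [ 0.4713 -0.102   0.0116]
[-2.27 -7.55 -0.29] [ 0.4713 -0.1019  0.0117]
[-1.93 -8.07  0.61] [ 0.4713 -0.102   0.0117]
[-2.13 -7.22  0.53] [ 0.4713 -0.1019  0.0116]
```

About 8 N: snug. Back off, rise, shut the fingers, check the view.

```bash
python3 -m pendant '{"delta_pos":[[-0.004,0,0],[-0.012,0,0],[-0.025,0,0],[-0.04,0,0],[-0.04,0,0],[-0.04,0,-0.03],[-0.04,0,-0.06],[-0.04,0,-0.09],[-0.04,0,-0.12],[-0.04,0,-0.12]],"twist":[[0,0,0],[0,0,0],[0,0,0],[0,0,0],[0,0,0],[0,0,0],[0,0,0],[0,0,0],[0,0,0],[0,0,0]],"claw":[14,14,14,14,14,14,0,0,0,0]}'
python3 look.py
python3 - <<'E'
from h import *
d=cam("wrist");P=bydepth(d,np.c_[np.mgrid[0:400,0:640][1].ravel(),np.mgrid[0:400,0:640][0].ravel()].astype(float)).reshape(400,640,3)
m=(abs(P[...,2]-.07)<.006)&(P[...,1]>-.07)&(P[...,1]<.07)&(P[...,0]>.4)&(P[...,0]<.6)&(d["depth"]>0)
R=cv2.minAreaRect(P[m][:,:2].astype(np.float32));print("beam z",np.median(P[m][:,2]),R,cv2.boxPoints(R).tolist())
cv2.imwrite("pics/w3.png",d["image"][:,:,::-1])
print([(r["p"],bydepth(d,[r["xy"]])) for r in manip.place_of("wrist","press_spot")])
plan(.4916,-.022,.085,75.6)
E
```

```text
time_s: 9.3
tool_pos: [0.4643, -0.1397, 0.1389]
tcp_rot: [[0.25, 0.968, 0.01], [0.968, -0.25, -0.003], [0.0, 0.011, -1.0]]
force: [0.5, 0.4, 1.0]
gripper_width: 0.0005
gripper_force: 0.0
scene 0.91 rect in (along,lat) mm from foot [[-73.4, 26.8], [-73.1, -29.7], [57.9, -29.0], [57.6, 27.4]]
scene beam [0.5027 0.0163] (0.12015998363494873, 0.0527530200779438) 75.11416625976562
side 0.9 rect in (along,lat) mm from foot [[-76.0, 27.6], [-76.0, -22.3], [-4.8, -22.3], [-4.8, 27.6]]
side beam [0.4965 0.0118] (0.11832001805305481, 0.049797285348176956) 75.27337646484375
t 9.5 tcp along,lat -120.72942008095538 0.4132498922895742 z 0.1303530707605757 F [-0.3582 -0.1583  0.1642] head 75.5141735214332
beam z 0.07018559800610613 ((0.49223247170448303, -0.017529286444187164), (0.05016007646918297, 0.04985750466585159), 75.5259017944336) [[0.4618263840675354, -0.03558255359530449], [0.5101014375686646, -0.048044051975011826], [0.5226385593414307, 0.0005239807069301605], [0.4743635058403015, 0.012985479086637497]]
[(0.9, array([[ 0.4891736 , -0.02194193,  0.06939393]]))]
t 9.6 pos [ 0.4608 -0.1388  0.1298] q [-0.364 -0.228  1.699  0.     1.673 -0.111] F [-0.41  0.15 -0.07] R [[0.25, 0.968, -0.003], [0.968, -0.25, 0.001], [0.001, -0.003, -1.0]]
shift mm [120.8   0.7  44.8] twists [[-0.18, -0.04, -0.09], [-0.06, 0.28, 179.91]]
```

View pics/w3.png

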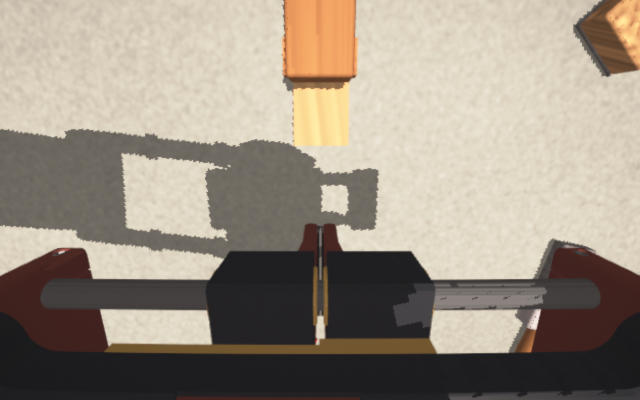

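The wedge (columns 294–349) lies straight and centred under the arm end, with the beam at the same place as before. Next, the press.

```bash
python3 -m pendant '{"delta_pos":[[0.03,0,0],[0.06,0,0],[0.09,0,0],[0.12,0.0,0],[0.12,0,0.02],[0.12,0,0.04],[0.12,0,0.05],[0.12,0,0.052],[0.12,0,0.052],[0.12,0,0.052]],"twist":[[0,0,0],[0,0,0],[0,0,0],[0,0,0],[0,0,0],[0,0,0],[0,0,0],[0,0,0],[0,0,0],[0,0,0]],"claw":[0,0,0,0,0,0,0,0,0,0]}'
python3 -m pendant '{"delta_pos":[[0,0,0.001],[0,0,0.003],[0,0,0.005],[0,0,0.005],[0,0,0.005]],"twist":[[0,0,0],[0,0,0],[0,0,0],[0,0,0],[0,0,0]],"claw":[0,0,0,0,0]}'
```

```text
time_s: 10.43
tool_pos: [0.4918, -0.0235, 0.0801]
tcp_rot: [[0.251, 0.968, 0.0], [0.968, -0.251, 0.0], [0.0, 0.0, -1.0]]
force: [-0.1, 0.6, -0.4]
gripper_width: 0.0005
gripper_force: 0.0
time_s: 10.85
tool_pos: [0.4916, -0.0232, 0.0747]
tcp_rot: [[0.251, 0.968, 0.0], [0.968, -0.251, 0.0], [0.0, 0.0, -1.0]]
force: [-1.2, 0.6, -0.3]
gripper_width: -0.0001
gripper_force: 0.0
```

```bash
python3 -m pendant '{"delta_pos":[[0,0,0.001],[0,0,0.002],[0,0,0.003],[0,0,0.003],[0,0,0.003]],"twist":[[0,0,0],[0,0,0],[0,0,0],[0,0,0],[0,0,0]],"claw":[0,0,0,0,0]}' | egrep 'tool_pos|force'
python3 -m pendant '{"delta_pos":[[0,0,0.001],[0,0,0.0015],[0,0,0.0015],[0,0,0.0015]],"twist":[[0,0,0],[0,0,0],[0,0,0],[0,0,0]],"claw":[0,0,0,0]}' | egrep 'tool_pos|force'
```

```text
tool_pos: [0.4916, -0.0232, 0.0715]
force: [0.8, -0.6, 0.2]
gripper_force: 0.0
tool_pos: [0.4917, -0.0232, 0.0703]
force: [-0.6, 1.2, 1.8]
gripper_force: 0.8
```

```bash
python3 -m pendant '{"delta_pos":[[0,0,0.0005],[0,0,0.0008],[0,0,0.0008],[0,0,0.0008]],"twist":[[0,0,0],[0,0,0],[0,0,0],[0,0,0]],"claw":[0,0,0,0]}' | egrep 'tool_pos|force'
python3 -c "
from h import *
for i in range(4):
    manip.get_image('side');s=manip.sense();print(np.round(s['force'],2),np.round(s['tool_pos'],4))"
```

```text
tool_pos: [0.4917, -0.0232, 0.0703]
force: [-3.2, -0.6, 6.4]
gripper_force: 2.9
[-2.2   0.59  6.17] [ 0.4917 -0.0232  0.0703]
[-2.89  0.15  6.06] [ 0.4917 -0.0232  0.0703]
[-2.25 -0.23  6.13] [ 0.4917 -0.0232  0.0703]
[-2.45  0.52  5.49] [ 0.4917 -0.0232  0.0703]
```

Firm at 6 N with no sinking (it tipped at about 2 N before). Hold a moment, then rise clear.

```bash
python3 -m pendant '{"delta_pos":[[0,0,0],[0,0,0],[0,0,0],[0,0,0],[0,0,0]],"twist":[[0,0,0],[0,0,0],[0,0,0],[0,0,0],[0,0,0]],"claw":[0,0,0,0,0]}' | egrep 'tool_pos|force'
python3 -m pendant '{"delta_pos":[[0,0,-0.003],[0,0,-0.01],[0,0,-0.03],[0,0,-0.06],[0,0,-0.09],[-0.03,0,-0.11],[-0.06,0,-0.11],[-0.09,0,-0.11],[-0.09,0,-0.11],[-0.09,0,-0.11]],"twist":[[0,0,0],[0,0,0],[0,0,0],[0,0,0],[0,0,0],[0,0,0],[0,0,0],[0,0,0],[0,0,0],[0,0,0]],"claw":[0,0,0,0,0,0,0,0,0,0]}'| egrep 'tool_pos|force|time'
python3 look.py; python3 -c "
from h import *
d=cam('scene');cv2.imwrite('pics/s9.png',d['image'][:,:,::-1])"
```

```text
tool_pos: [0.4917, -0.0232, 0.0703]
force: [-2.7, 1.1, 5.4]
gripper_force: 2.9
time_s: 13.38
tool_pos: [0.4689, -0.1113, 0.1796]
force: [-0.5, -0.1, -0.7]
gripper_force: 0.0
scene 0.77 rect in (along,lat) mm from foot [[-72.3, 26.4], [-72.4, -30.6], [56.7, -31.0], [56.9, 26.0]]
scene beam [0.5035 0.0158] (0.12107719480991364, 0.052630797028541565) 75.353271484375
side 0.86 rect in (along,lat) mm from foot [[-76.8, 27.6], [-76.5, -22.1], [-3.5, -21.6], [-3.8, 28.1]]
side beam [0.4974 0.0154] (0.12156073749065399, 0.0498528853058815) 75.26802825927734
t 13.5833 tcp along,lat -90.14169331150931 -0.07596779740250759 z 0.17914683369461004 F [-0.6418  0.6627 -0.6436] head 75.5736363488279
```

View pics/s9.png

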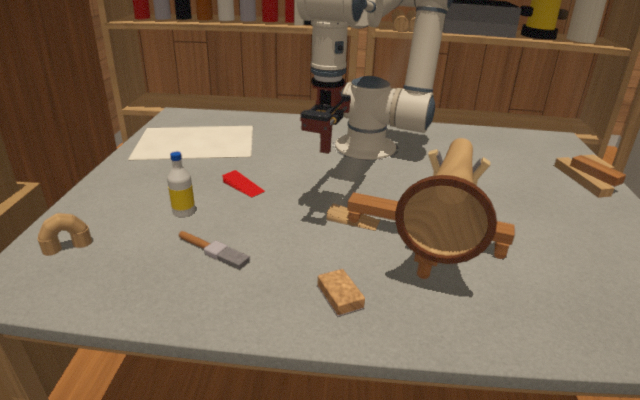

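The wedge sits under the foot at (350,215). The stand, bottle (181,195), block (342,290), brush (215,250) and red wedge (243,184) are all where they were.

```bash
python3 -c "
from bench import manip
print(manip.hand_in())"
```

```text
the job is handed in; nothing more can be done
None
```

The wooden wedge is pushed in snug under the short foot (about 8 N). The arm's end held firm under a 6 N press, the stand and bystanders did not visibly move, and the job is handed in at about 13.7 s with no verdict shown.

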